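# Snap the end cover home on a proof-press roller bearing

## Robot

A 6-joint arm with a two-finger parallel gripper is mounted at the origin on the work surface. World frame = base frame: x ahead of the robot, y to its left, z up, the work surface at z = 0. Lengths are in m, angles in rad, forces in N, time in s.
With the tool pointing down it reaches from about 0.3 to 0.875 m from the base axis. Payload 6.4 kg.
Tool frame: the origin (TCP) lies at the very end of the fingers, on their centre line; the grasp point (between the pads) lies tcp_to_grasp behind it (tcp_to_grasp is the distance from the TCP to the grasp point, in m); z points along the fingers, y is the direction in which the jaws open and shut (so a half turn about z gives the same grasp; the last joint's range is limited). The gripper opens to 85 mm and grips with 20 to 120 N. Pads are 22 mm wide; open, the fingers measure 114 mm over their backs; the gripper's body (76 mm by 85 mm) begins 54 mm behind the grasp point. The pads swing forward as they close: fully open they stand 13 mm farther back than shut.
Start: joints at [-1.465, 0.181, 1.607, -0, 1.354, -0.206], TCP at [0.176, -0.547, 0.231] pointing down, gripper open.
Joint ranges: [-2.99, 2.99], [-0.89, 2.07], [0.3, 2.58], [-1.14, 4.28], [0, 2.63], [-3.12, 3.12]. Speed limits (rad/s): [2.57, 2.57, 3.01, 3.14, 3.14, 3.14].

## Interface

Orientations are given as a unit quaternion [w, x, y, z].
In Python, from bench import get_obs, camera, hand_in, tcp_to_grasp gives the robot as it stands.
- The arm moves only by the shell command python3 -m inch 'ROWS' [OPENING]. ROWS is JSON, a list of rows, each an object with "delta_pos": the shift along the tool's x, y, z in cm, a list of three; "rotation": the turn, a rotation vector about the tool's x, y, z in rad, a list of three. In form: [{"delta_pos": [x, y, z], "rotation": [rx, ry, rz]}, ...]. A call has 1 to 10 rows; each row shifts and turns the commanded pose from where the row before left it, along the tool's axes as they then stand; what a row does not reach is not made up. A row lasts 1/10 s, in which the tool goes at most 50 mm and 8.59 degrees, less where a joint would pass 70% of its speed; a pose out of reach is approached as far as the arm can. A call is refused whole if a number of a shift passes 5 or a number of a turn 0.15, either way. A call with a gripper value outside its range is refused whole. OPENING is the finger opening in cm, from 0 to 8.54, set as the call begins (- or left out, the last holds). The fingers move at their own pace and stop on an object; the grip force is fixed at half the most. Time passes only in rows, so rows that do not move let the fingers close. It gives the time, the measured TCP pose, the force and the opening at its end, in the units of the state.
- get_obs(): the state, without advancing time (a new reading comes with each control period).
- camera(name): name is "scene" or "top" or "wrist"; returns a dict with "color" (400x640x3 uint8, red, green, blue), "vfov" (degrees; the focal length in pixels is half the picture's height over the tangent of half this angle, whatever the lens; pixels are square), "cx", "cy" (the principal point, pixels), "eye" and "orientation" of the camera in the world; the wrist camera has in their place "T_tool_cam" (4x4, takes a point from camera to tool coordinates, whose origin is the TCP and whose axes are the flange's). Camera axes: x right, y down, z forward; pixel columns grow to the right and rows downward; lengths in m; the calibration is good to about 2 mm. A picture is of the moment at which its call begins: read the wrist's pose just before it. There is no depth.
- hand_in(): hands the job in, once; it reports no verdict.
The state is a dict: "time_s": time; "q": joint angles; "dq": joint speeds; "joint_efforts": joint torques, N m; "eef_pos": TCP position; "eef_rot": TCP orientation; "wrist_force": force on the tool from outside, world axes, zero at the start; "torque": the same for the moment, N m; "opening": opening from 0.0 (shut) to 1.0 (fully open).
Only numpy, scipy, OpenCV 4.12 (cv2) and the standard library are available. Lean on these libraries where they do the work, as an engineer would, in place of code of your own. Each camera call takes 0.05 s, during which the arm holds its last target.

## Task

The end cover of the proof press's roller bearing is standing proud in the housing: set the large seating tool squarely on the cover and press it straight down until the cover clicks home, flush on the housing all round. Press only with that tool, not with the gripper itself, then lower the tool into its large round pocket in the wooden kit tray and let go of it standing there. Leave the small seating tool, the ink tin, the hand roller and the wrench where they are.

Things in the scene. Friction and masses are not known exactly. Their poses are not given: they have to be found in the camera images.
- unit: Grey four-bolt flange bearing housing, fixed on a dark steel roller end plate 180 (x) x 160 (y) x 12 mm. Flange 130 x 130 mm, its top 28 mm above the bench, bolt heads up to 38 mm; round boss 108 mm in diameter, top face 64 mm above the bench, with a bore 80 mm wide and 28 mm deep. Origin on the bench under the bore's middle, z up.
- unit_face (a point): Centre of the flat top face of the housing's boss, where the cover seats. Sprung wire in the bore holds the cover: pressing it past takes about 10 to 15 N until it is some 5 mm from home; then the resistance falls away, the wire pulls the cover the rest of the way and it stops solid. Axes as unit.
- cover: Black plastic end cover, loose in the mouth of the bore, about 10 mm proud. Origin: centre of the underside of its round flange (92 mm wide, 5 mm thick), z up; home when that is at unit_face. In the middle of its flat top a tapered boss, 50 mm wide at its foot, 36 mm at its top, stands 5 mm higher. Plug below the flange 19 mm long, 2.5 mm play each side in the bore.
- tool: Large aluminium seating tool, 0.5 kg, standing on the bench. Origin: centre of its underside, z up along its stem. Foot: disc 86 mm wide, 18 mm high; its underside is a flat ring, 62 mm inside, round a recess 8 mm deep, so it bears on the cover's flange and clears its boss. Plain stem 28 mm thick from 30 mm above the origin up to its top at 115 mm.
- big_pocket (a point): Centre of the floor of the large round pocket in the wooden kit tray, 12 mm above the bench. Pocket 98 mm wide and 14 mm deep (tray top 26 mm above the bench), empty at the start. The tray is 210 x 122 mm and fixed; x runs along its length, towards the smaller pocket whose centre is 98 mm away along +x.
- small_tool: Small aluminium seating tool of the same form standing in the tray's smaller pocket: foot 54 mm in diameter, stem 22 mm, 95 mm high. Origin at the centre of its underside, z up. Leave it.
- ink_tin: Closed steel ink tin with a paper band, 84 mm in diameter, 78 mm high, standing on the bench. Origin at the centre of its underside. Leave it.
- brayer: Hand ink roller lying on the bench: black roller 44 mm in diameter and 110 mm long (along y), steel yoke, wooden handle reaching 156 mm along -x; 44 mm high. Origin on the bench under the roller's middle. Leave it.
- wrench: Steel wrench, 170 mm long along its x, lying flat on the bench at the robot's left, beside the work. Origin at its middle. Leave it.
Things that resemble listed ones, but are neither listed nor needed, are in the scene too. Leave any green or orange look-alike of the unit alone.

How it is judged:
By the outcome, as a careful person would: the job done as asked, in the order asked, and still so for the second after the job is handed in, with the robot touching nothing.
It also fails if it takes over 45 s, if anything falls off the work surface, if the arm or the gripper's body presses on something with over 40 N, if the wrist force passes 120 N, or if a joint passes its speed limit or range.

## Working session

There is one attempt and no reset: what is moved stays moved. The work goes in short steps, Python scripts to look and compute and a shell command to move; the robot and the scene stay as the last step left them, time stands still between calls to the robot, and variables do not carry over. Pictures are saved under pics/ and viewed, and the job is handed in when it is done.

```bash
ls; mkdir -p pics; python3 - <<'E'
from bench import get_obs,camera,tcp_to_grasp
import cv2
print(tcp_to_grasp); o=get_obs(); print(o)
for n in("scene","top","wrist"):
    c=camera(n); cv2.imwrite(f"pics/{n}0.png",c["color"][:,:,::-1]); print(n,{k:v for k,v in c.items() if k!="color"})
E
```

```text
pics
0.0187
{'time_s': 0.0, 'q': array([-1.46527757e+00,  1.81550542e-01,  1.60803238e+00,  2.19648836e-06,
        1.35380391e+00, -2.06294928e-01]), 'dq': array([-0.00130081, -0.00023337,  0.00111086, -0.00174855,  0.00056633,
       -0.00100463]), 'joint_efforts': array([-5.84994687e-04, -4.44872332e+01, -3.51342952e+01, -2.85048909e-04,
        9.04477289e-03,  1.65903856e-05]), 'eef_pos': array([ 0.17636071, -0.54669052,  0.23036704]), 'eef_rot': array([-8.95899863e-04,  9.87870765e-01,  1.55275710e-01,  4.62545628e-05]), 'wrist_force': array([ 0.36627452, -0.71722013, -0.66214967]), 'torque': array([ 0.07448292, -0.00526874, -0.0382505 ]), 'opening': 1.0000839501253658}
scene {'vfov': 48.17709788088776, 'cx': 324.7751728129639, 'cy': 201.56631475114875, 'eye': array([1.06405056, 0.39994709, 0.88772598]), 'orientation': array([-0.16084285,  0.46602977,  0.8241487 , -0.27879158])}
top {'vfov': 51.89166987812342, 'cx': 321.2180237809929, 'cy': 200.33228268633633, 'eye': array([0.43580031, 0.08934817, 1.19725238]), 'orientation': array([-0.03321675,  0.71607833, -0.69656392,  0.03044963])}
wrist {'vfov': 64.45729523472457, 'cx': 320.226270163133, 'cy': 199.02480539847448, 'T_tool_cam': array([[-1.28731998e-03, -9.57797026e-01, -2.87442516e-01,
         7.35166846e-02],
       [ 9.99999170e-01, -1.24805532e-03, -3.19838706e-04,
        -4.82292439e-04],
       [-5.24035991e-05, -2.87442689e-01,  9.57797838e-01,
        -1.42029301e-01],
       [ 0.00000000e+00,  0.00000000e+00,  0.00000000e+00,
         1.00000000e+00]])}
```

View pics/scene0.png

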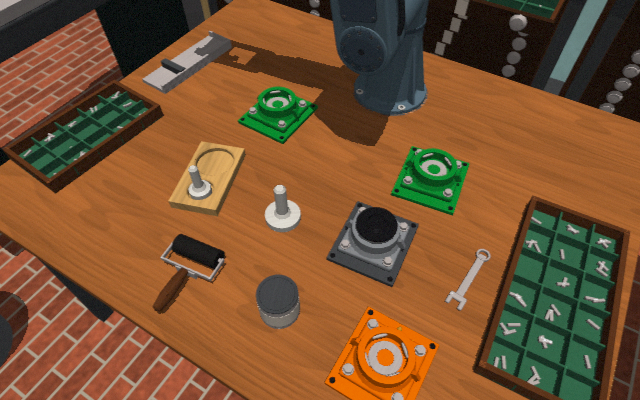

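View pics/top0.png

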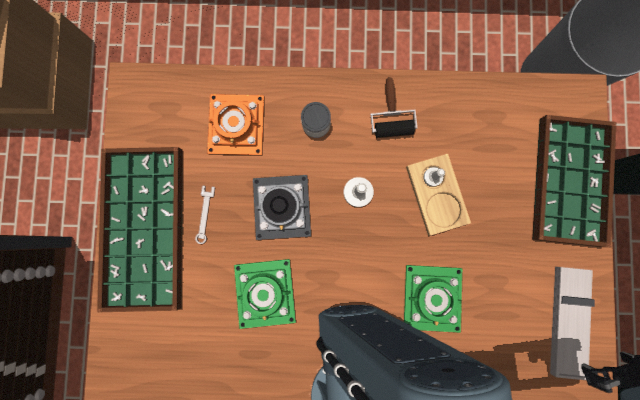

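View pics/wrist0.png

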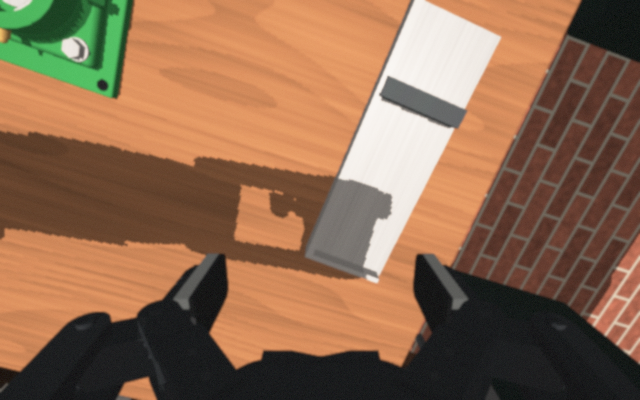

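Could be taken for the tool: the one on the bench at top (358,192) / scene (282,208), or the small tool in the tray at top (433,176). I choose the bench one, which is larger and stands free. Could be taken for the unit: grey with black cover at top (282,207), green at (263,295) and (436,299), or orange at (234,122). I choose the grey one. Next I check close crops.

```bash
cat > h.py <<'E'
import numpy as np,cv2
from scipy.spatial.transform import Rotation as R
from bench import get_obs,camera
def Rq(q): return R.from_quat([q[1],q[2],q[3],q[0]]).as_matrix()
def cam(n):
    o=get_obs(); c=camera(n)
    f=200/np.tan(np.radians(c["vfov"]/2))
    if n=="wrist":
        T=np.eye(4);T[:3,:3]=Rq(o["eef_rot"]);T[:3,3]=o["eef_pos"];T=T@np.array(c["T_tool_cam"])
        Rm,e=T[:3,:3],T[:3,3]
    else: Rm,e=Rq(c["orientation"]),np.array(c["eye"])
    return dict(im=np.ascontiguousarray(c["color"][:,:,::-1]),R=Rm,e=e,f=f,cx=c["cx"],cy=c["cy"])
def ray(c,u,v):
    d=c["R"]@np.array([(u-c["cx"])/c["f"],(v-c["cy"])/c["f"],1]); return d/np.linalg.norm(d)
def plane(c,u,v,z):
    d=ray(c,u,v); return c["e"]+d*(z-c["e"][2])/d[2]
def tri(c1,p1,c2,p2):
    A=np.zeros((3,3));b=np.zeros(3)
    L=[]
    for c,p in((c1,p1),(c2,p2)):
        d=ray(c,*p);P=np.eye(3)-np.outer(d,d);A+=P;b+=P@c["e"];L.append((P,c["e"]))
    x=np.linalg.solve(A,b); return x,[np.linalg.norm(P@(x-e)) for P,e in L]
def proj(c,X):
    p=c["R"].T@(np.array(X)-c["e"]); return c["f"]*p[:2]/p[2]+[c["cx"],c["cy"]]
def crop(c,x0,y0,x1,y1,k,name):
    cv2.imwrite(name,cv2.resize(c["im"][y0:y1,x0:x1],None,fx=k,fy=k,interpolation=cv2.INTER_CUBIC))
E
python3 - <<'E'
from h import *
t=cam("top");s=cam("scene")
a=cv2.resize(t["im"][150:245,245:475],None,fx=3.4,fy=3.4,interpolation=cv2.INTER_CUBIC)
cv2.imwrite("pics/topc.png",a)
crop(s,160,130,420,290,3,"pics/scc.png")
E
```

```text
(no output)
```

View pics/topc.png

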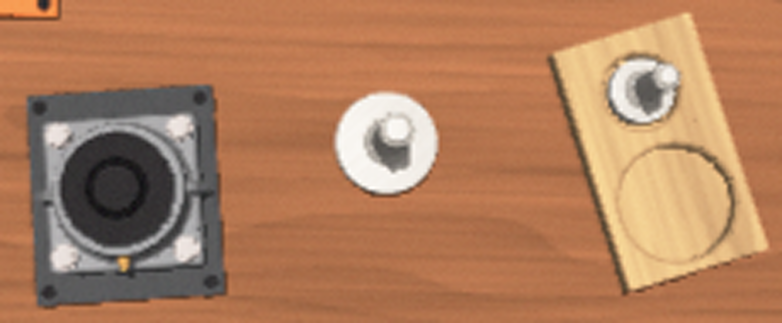

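View pics/scc.png

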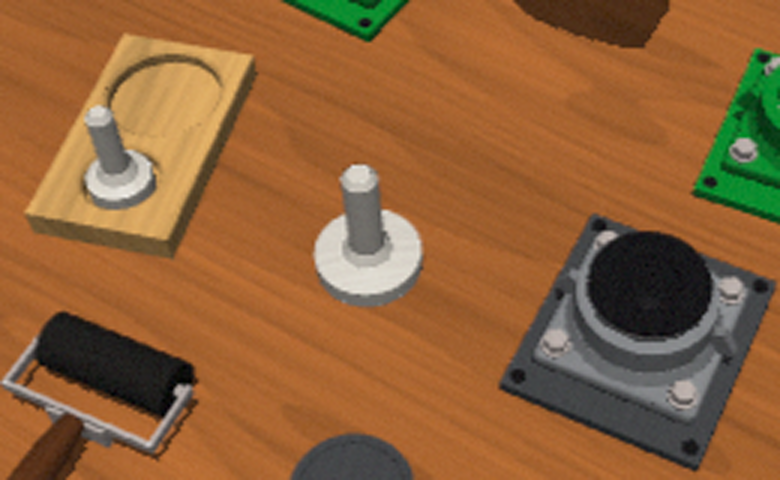

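The crops agree: the large free-standing tool is at top (358,192) with the small tool in the tray. The grey unit with black cover is at (281,205), and the empty large pocket is at (443,210).

```bash
python3 - <<'E'
from h import *
t=cam("top");s=cam("scene")
def ell(c,box,mask,tag):
    x0,y0,x1,y1=box; m=mask(c["im"][y0:y1,x0:x1].astype(int)).astype(np.uint8)
    cs,_=cv2.findContours(m,cv2.RETR_EXTERNAL,cv2.CHAIN_APPROX_NONE)
    k=max(cs,key=cv2.contourArea); h=cv2.convexHull(k)
    e=cv2.fitEllipse(h); ctr=(e[0][0]+x0,e[0][1]+y0); print(tag,np.round(ctr,2),np.round(e[1],1),round(e[2])); return ctr
white=lambda I:(I.min(2)>165)
black=lambda I:(I.max(2)<62)
a=ell(t,(335,170,380,215),white,"tool foot top")
print("tool foot z=.018",plane(t,*a,.018))
b=ell(t,(258,182,305,230),black,"cover top"); b2=ell(s,(345,200,415,250),black,"cover scene")
print(tri(t,b,s,b2)); 
for z in(.074,.079): print(z,plane(t,*b,z),plane(s,*b2,z))
st=(361.8,188.2);ss=(279.6,187)
print("stem",tri(t,st,s,ss))
p=(245+675/3.4,150+204/3.4); ps=(160+165/3,130+96/3)
print("pocket",plane(t,*p,.026),plane(s,*ps,.026),tri(t,p,s,ps))
q=(245+642/3.4,150+90/3.4); print("small",plane(t,*q,.03))
E
```

```text
tool foot top [358.18 191.49] [29.1 29.4] 113
tool foot z=.018 [ 0.57076044 -0.01046435  0.018     ]
cover top [278.99 205.12] [32.2 32.6] 125
cover scene [376.21 224.95] [36.3 41.5] 101
(array([0.52073103, 0.21148006, 0.07110714]), [np.float64(0.0007154109731598784), np.float64(0.0007154109731597994)])
0.074 [0.52080452 0.21051332 0.074     ] [0.52232915 0.21278403 0.074     ]
0.079 [0.52042614 0.20997397 0.079     ] [0.5256578  0.21393406 0.079     ]
stem (array([ 0.56849479, -0.01108118,  0.11307096]), [np.float64(0.0008711131350788321), np.float64(0.000871113135078753)])
pocket [ 0.52342135 -0.25415176  0.026     ] [ 0.52984111 -0.24780742  0.026     ] (array([ 0.52373009, -0.25643936,  0.01565243]), [np.float64(0.0008459581445812391), np.float64(0.0008459581445811136)])
small [ 0.61861241 -0.22511563  0.03      ]
```

```bash
python3 -m inch '[{"delta_pos":[4,-2.9,0],"rotation":[0,0,0]},{"delta_pos":[4,-2.9,0],"rotation":[0,0,0]},{"delta_pos":[4,-2.9,0],"rotation":[0,0,0]},{"delta_pos":[4,-2.9,0],"rotation":[0,0,0]},{"delta_pos":[4,-2.9,0],"rotation":[0,0,0]},{"delta_pos":[4,-2.9,0],"rotation":[0,0,0]},{"delta_pos":[4,-2.9,0],"rotation":[0,0,0]},{"delta_pos":[4,-2.9,0],"rotation":[0,0,0]},{"delta_pos":[4,-2.9,0],"rotation":[0,0,0]},{"delta_pos":[4,-2.9,0],"rotation":[0,0,0]}]'
cat > go.py <<'E'
import sys
from h import *
o=get_obs();t=np.array([float(x) for x in sys.argv[1:4]])
print("t",o["time_s"],"pos",np.round(o["eef_pos"],4),"delta cm",np.round(100*Rq(o["eef_rot"]).T@(t-o["eef_pos"]),2),"F",np.round(o["wrist_force"],1),"tilt axis z",np.round(Rq(o["eef_rot"])[:,2],4),"q",np.round(o["q"],2))
E
python3 go.py .570 -.011 .23
```

```text
time_s: 1.35
eef_pos: [0.4691, -0.1467, 0.2317]
eef_rot: [0.0, 0.988, 0.155, 0.0]
wrist_force: [-0.1, -0.4, -0.4]
opening: 0.998
t 1.35 pos [ 0.4691 -0.1467  0.2317] delta cm [13.76 -9.83  0.17] F [-0.1 -0.4 -0.4] tilt axis z [ 8.e-04 -6.e-04 -1.e+00] q [-0.55 -0.01  1.81 -0.    1.34  0.71]
```

```bash
python3 - <<'E'
from h import *
import pickle
w=cam("wrist"); pickle.dump(w,open("w1.pkl","wb")); cv2.imwrite("pics/w1.png",w["im"])
E
python3 -m inch '[{"delta_pos":[3.5,-2.5,0],"rotation":[0,0,0]},{"delta_pos":[3.5,-2.5,0],"rotation":[0,0,0]},{"delta_pos":[3.5,-2.5,0],"rotation":[0,0,0]},{"delta_pos":[3,-2.2,0],"rotation":[0,0,0]},{"delta_pos":[0,0,0],"rotation":[0,0,0]},{"delta_pos":[0,0,0],"rotation":[0,0,0]}]'
python3 - <<'E'
from h import *
import pickle
w=cam("wrist"); pickle.dump(w,open("w2.pkl","wb")); cv2.imwrite("pics/w2.png",w["im"])
E
python3 go.py .570 -.011 .23
```

```text
time_s: 2.0
eef_pos: [0.5669, -0.0142, 0.2309]
eef_rot: [0.0, 0.988, 0.156, -0.0]
wrist_force: [-0.9, -0.7, -0.4]
opening: 1.0
t 2.05 pos [ 0.5665 -0.015   0.231 ] delta cm [ 0.45 -0.27  0.1 ] F [ 0.2 -0.4 -0.2] tilt axis z [-8.e-04 -3.e-04 -1.e+00] q [-0.24  0.16  1.63 -0.    1.35  1.02]
```

View pics/w1.png

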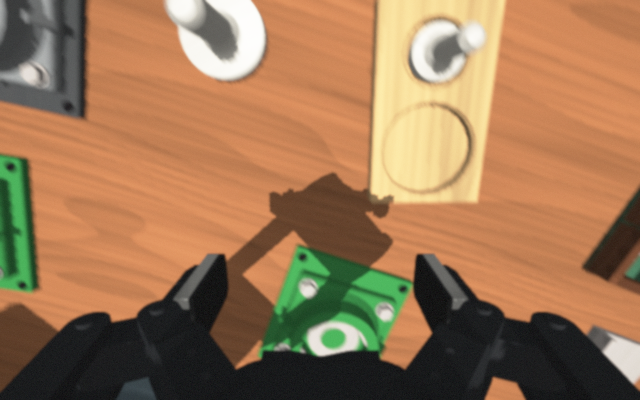

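View pics/w2.png

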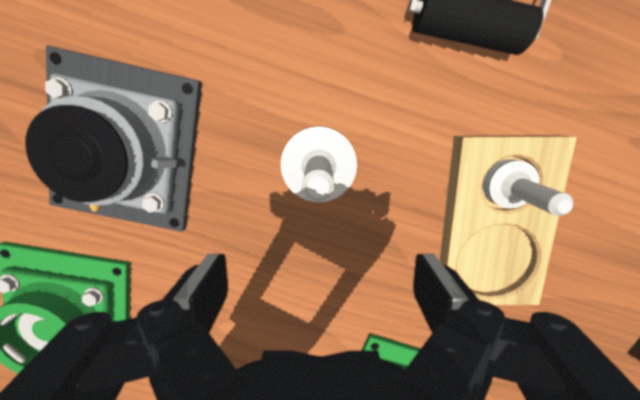

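```bash
python3 - <<'E'
from h import *
import pickle
a=pickle.load(open("w1.pkl","rb"));b=pickle.load(open("w2.pkl","rb"))
print("stem top",tri(a,(186,10),b,(319,183)))
m=(b["im"][110:210,270:370].min(2)>150).astype(np.uint8)
cs,_=cv2.findContours(m,cv2.RETR_EXTERNAL,cv2.CHAIN_APPROX_NONE);k=max(cs,key=cv2.contourArea)
e=cv2.fitEllipse(cv2.convexHull(k));print(e, plane(b,e[0][0]+270,e[0][1]+110,.018))
crop(a,365,85,485,205,5,"pics/pa.png");crop(b,440,205,560,305,5,"pics/pb.png");crop(b,10,75,210,240,4,"pics/cb.png")
E
```

```text
stem top (array([ 0.573131  , -0.00938715,  0.10787471]), [np.float64(0.0012677375697869855), np.float64(0.0012677375697869927)])
((48.09846878051758, 52.08382797241211), (71.18839263916016, 77.90775299072266), 84.38540649414062) [ 0.57578616 -0.0081712   0.018     ]
```

View pics/pa.png

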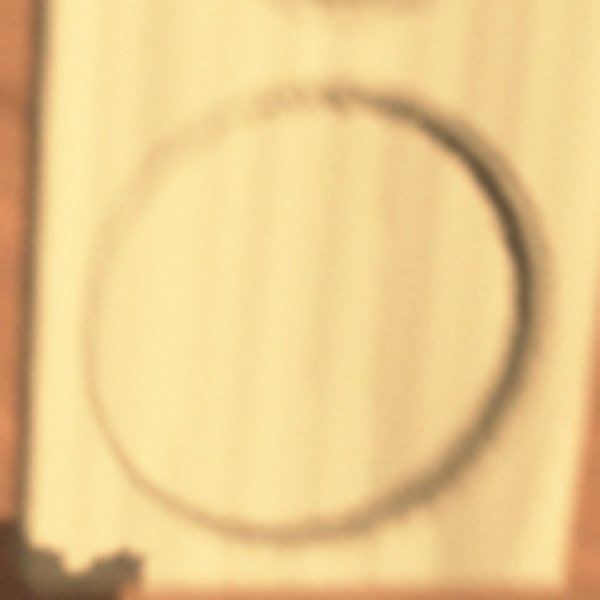

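View pics/pb.png

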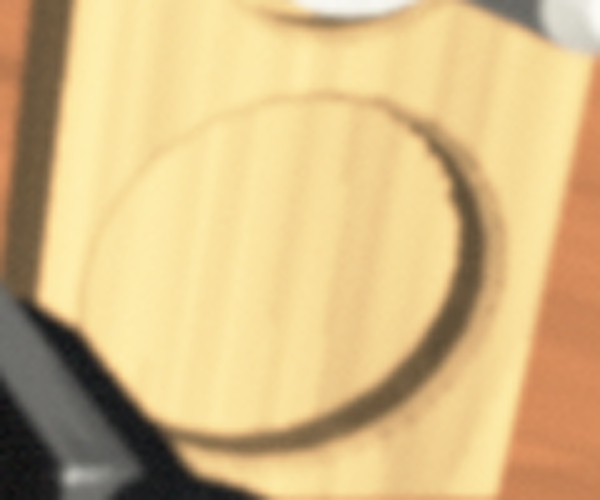

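View pics/cb.png

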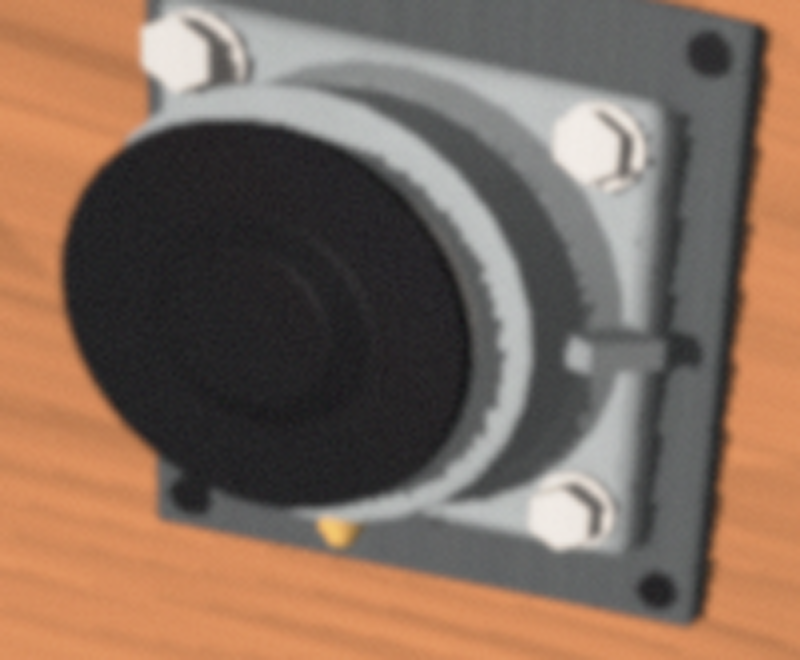

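```bash
cat >> h.py <<'E'
from scipy.optimize import least_squares
def circ(c,pts,z,r=None):
    P=np.array([plane(c,u,v,z)[:2] for u,v in pts])
    x0=np.r_[P.mean(0),.04]
    g=lambda x:np.hypot(*(P-x[:2]).T)-(r or x[2])
    s=least_squares(g,x0,loss="soft_l1",f_scale=.001); return np.round(s.x,4),round(float(np.sqrt(np.mean(g(s.x)**2))),4)
E
python3 - <<'E'
from h import *
import pickle
a=pickle.load(open("w1.pkl","rb"));b=pickle.load(open("w2.pkl","rb"))
m=(b["im"][110:210,270:370].min(2)>150).astype(np.uint8)
cs,_=cv2.findContours(m,cv2.RETR_EXTERNAL,cv2.CHAIN_APPROX_NONE);k=max(cs,key=cv2.contourArea)[:,0]+[270,110]
k=[p for p in k if p[1]<175]; print("foot",circ(b,k,.018),circ(b,k,.018,.043))
pa=[(365+x/5,85+y/5) for x,y in [(85,335),(115,220),(155,150),(240,100),(320,90),(420,100),(500,160),(545,240),(545,340),(100,410),(150,480)]]
pb=[(440+x/5,205+y/5) for x,y in [(82,310),(95,240),(150,165),(220,115),(310,92),(390,100),(450,135),(495,200),(500,270)]]
for z in(.020,.026,.032): print("pocket",z,circ(a,pa,z,.049),circ(b,pb,z,.049),circ(a,pa,z),circ(b,pb,z))
I=b["im"]; m=np.zeros((400,640),np.uint8); m[95:215,15:140]=(I[95:215,15:140].max(2)<60)
cs,_=cv2.findContours(m,cv2.RETR_EXTERNAL,cv2.CHAIN_APPROX_NONE);k=cv2.convexHull(max(cs,key=cv2.contourArea))[:,0]
print(cv2.fitEllipse(k))
t=cam("top");m=np.zeros((400,640),np.uint8); m[182:230,255:305]=(t["im"][182:230,255:305].max(2)<62)
cs,_=cv2.findContours(m,cv2.RETR_EXTERNAL,cv2.CHAIN_APPROX_NONE);kt=cv2.convexHull(max(cs,key=cv2.contourArea))[:,0]
for z in(.069,.074,.079): print("cover",z,circ(b,k,z,.046),circ(t,kt,z,.046),circ(b,k,z),circ(t,kt,z))
E
```

```text
foot (array([ 0.5725, -0.0095,  0.043 ]), 0.0003) (array([ 0.5725, -0.0095,  0.04  ]), 0.0003)
pocket 0.02 (array([ 0.531, -0.251,  0.04 ]), 0.002) (array([ 0.5283, -0.257 ,  0.04  ]), 0.0013) (array([ 0.5297, -0.253 ,  0.051 ]), 0.001) (array([ 0.5259, -0.2579,  0.0512]), 0.0002)
pocket 0.026 (array([ 0.5306, -0.2497,  0.04  ]), 0.0014) (array([ 0.5293, -0.2528,  0.04  ]), 0.0008) (array([ 0.5299, -0.2508,  0.0502]), 0.001) (array([ 0.5278, -0.2533,  0.0503]), 0.0002)
pocket 0.032 (array([ 0.5302, -0.2483,  0.04  ]), 0.001) (array([ 0.5302, -0.2486,  0.04  ]), 0.0003) (array([ 0.5301, -0.2486,  0.0493]), 0.0009) (array([ 0.5297, -0.2488,  0.0494]), 0.0002)
((76.0281982421875, 154.71188354492188), (92.97298431396484, 107.62068939208984), 132.20700073242188)
cover 0.069 (array([0.5201, 0.216 , 0.04  ]), 0.003) (array([0.5212, 0.2106, 0.04  ]), 0.0015) (array([0.5195, 0.2164, 0.0471]), 0.0024) (array([0.5215, 0.2112, 0.0446]), 0.0005)
cover 0.074 (array([0.5216, 0.2129, 0.04  ]), 0.0025) (array([0.5208, 0.2099, 0.04  ]), 0.0017) (array([0.5215, 0.2129, 0.0463]), 0.0024) (array([0.5212, 0.2107, 0.0444]), 0.0005)
cover 0.079 (array([0.523 , 0.2096, 0.04  ]), 0.0022) (array([0.5203, 0.2092, 0.04  ]), 0.0019) (array([0.5234, 0.2095, 0.0456]), 0.0023) (array([0.5208, 0.2102, 0.0442]), 0.0005)
```

```bash
python3 -m inch '[{"delta_pos":[0.7,-0.3,3],"rotation":[0,0,0]},{"delta_pos":[0,0,4],"rotation":[0,0,0]},{"delta_pos":[0,0,3.5],"rotation":[0,0,0]},{"delta_pos":[0,0,3],"rotation":[0,0,0]},{"delta_pos":[0,0,1.5],"rotation":[0,0,0]},{"delta_pos":[0,0,0],"rotation":[0,0,0]}]'; python3 go.py .572 -.0098 .066
```

```text
time_s: 2.7
eef_pos: [0.5707, -0.0105, 0.0793]
eef_rot: [-0.001, 0.988, 0.155, -0.002]
wrist_force: [-1.0, -0.5, -0.6]
opening: 1.0
t 2.7 pos [ 0.5707 -0.0105  0.0793] delta cm [ 0.15 -0.02  1.33] F [-1.  -0.5 -0.6] tilt axis z [-4.3e-03  9.0e-04 -1.0e+00] q [-0.23  0.36  1.73 -0.    1.06  1.03]
```

```bash
python3 -m inch '[{"delta_pos":[0.1,0,1.2],"rotation":[0,0,0]},{"delta_pos":[0,0,0],"rotation":[0,0,0]},{"delta_pos":[0,0,0],"rotation":[0,0,0]}]'; python3 go.py .572 -.0098 .066;  python3 -m inch '[{"delta_pos":[0,0,0],"rotation":[0,0,0]},{"delta_pos":[0,0,0],"rotation":[0,0,0]},{"delta_pos":[0,0,0],"rotation":[0,0,0]},{"delta_pos":[0,0,0],"rotation":[0,0,0]},{"delta_pos":[0,0,0],"rotation":[0,0,0]}]' 0; python3 go.py .572 -.0098 .066;
```

```text
time_s: 3.0
eef_pos: [0.5743, -0.0097, 0.0702]
eef_rot: [0.0, 0.988, 0.155, 0.001]
wrist_force: [-1.1, 0.7, -0.5]
opening: 0.998
t 3.0 pos [ 0.5743 -0.0097  0.0702] delta cm [-0.22 -0.06  0.42] F [-1.1  0.7 -0.5] tilt axis z [ 1.4e-03 -3.0e-04 -1.0e+00] q [-0.22  0.37  1.72  0.    1.04  1.04]
time_s: 3.5
eef_pos: [0.574, -0.0096, 0.0697]
eef_rot: [0.0, 0.988, 0.155, 0.0]
wrist_force: [0.1, 0.1, 2.7]
opening: 0.315
t 3.5 pos [ 0.574  -0.0096  0.0697] delta cm [-0.19 -0.04  0.37] F [0.1 0.1 2.7] tilt axis z [ 8.e-04 -2.e-04 -1.e+00] q [-0.22  0.37  1.72 -0.    1.04  1.04]
```

```bash
python3 -m inch '[{"delta_pos":[0,0,0],"rotation":[0,0,0]},{"delta_pos":[0,0,-1],"rotation":[0,0,0]},{"delta_pos":[0,0,-2],"rotation":[0,0,0]},{"delta_pos":[0,0,-3],"rotation":[0,0,0]},{"delta_pos":[0,0,-3],"rotation":[0,0,0]},{"delta_pos":[0,0,-3],"rotation":[0,0,0]},{"delta_pos":[0,0,-2],"rotation":[0,0,0]},{"delta_pos":[0,0,0],"rotation":[0,0,0]},{"delta_pos":[0,0,0],"rotation":[0,0,0]}]';  python3 go.py .524 .2097 .21
python3 - <<'E'
from h import *
import pickle
w=cam("wrist"); pickle.dump(w,open("w3.pkl","wb")); cv2.imwrite("pics/w3.png",w["im"])
t=cam("scene"); pickle.dump(t,open("s3.pkl","wb")); crop(t,210,60,370,220,4,"pics/s3.png")
E
```

```text
time_s: 4.4
eef_pos: [0.5729, -0.0093, 0.2085]
eef_rot: [-0.0, 0.988, 0.155, -0.001]
wrist_force: [-0.8, -0.3, -5.8]
opening: 0.312
t 4.4 pos [ 0.5729 -0.0093  0.2085] delta cm [  2.06 -22.35  -0.14] F [-0.8 -0.3 -5.8] tilt axis z [-1.1e-03  3.0e-04 -1.0e+00] q [-0.22  0.2   1.63  0.    1.31  1.04]
```

View pics/w3.png

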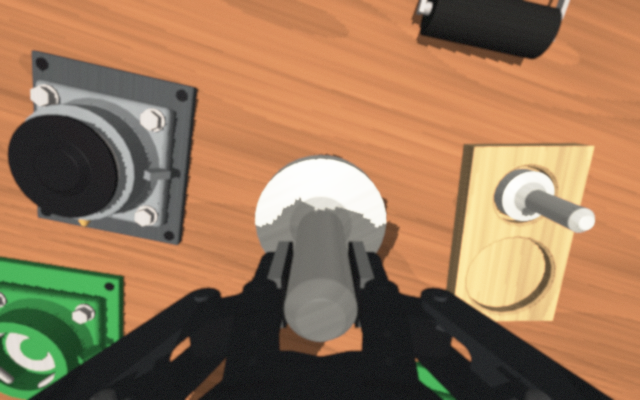

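View pics/s3.png

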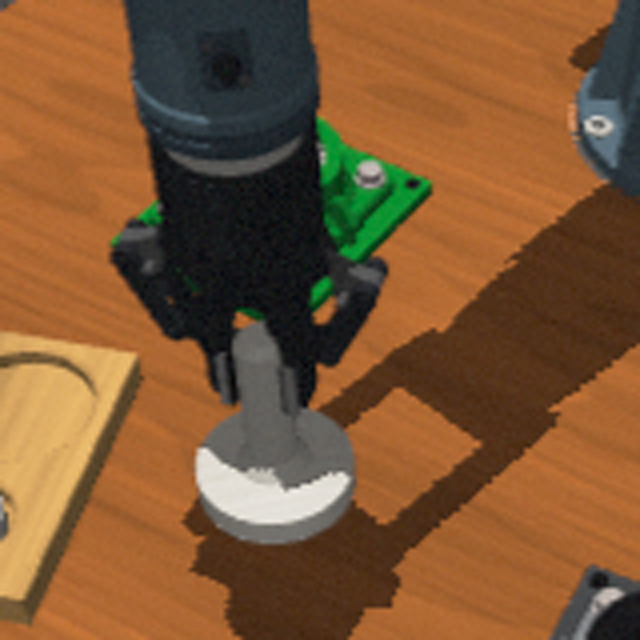

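```bash
python3 - <<'E'
from h import *
import pickle
b=pickle.load(open("w3.pkl","rb"));o=get_obs()
m=np.zeros((400,640),np.uint8);m[150:230,245:395]=(b["im"][150:230,245:395].min(2)>185)
cs,_=cv2.findContours(m,cv2.RETR_EXTERNAL,cv2.CHAIN_APPROX_NONE);k=max(cs,key=cv2.contourArea)[:,0]
top=[p for p in cv2.convexHull(k.reshape(-1,1,2))[:,0] if p[1]<215]
for z in(.150,.1568,.163):
  r=circ(b,top,z); print(r, circ(b,top,z,.043)[0][:2]-o["eef_pos"][:2])
# stem edges pixels: axis check
print(len(top), proj(b,o["eef_pos"]))
E
```

```text
(array([ 0.5692, -0.0099,  0.044 ]), 0.0001) [-0.00174694 -0.00017858]
(array([ 0.5717, -0.0091,  0.0425]), 0.0001) [-1.04693579e-03 -7.85838125e-05]
(array([ 0.574 , -0.0083,  0.0412]), 0.0001) [-0.00034694  0.00012142]
27 [320.65380892 258.70988386]
```

```bash
python3 -m inch '[{"delta_pos":[0.2,-2,0],"rotation":[0,0,0]},{"delta_pos":[0.3,-3.5,0],"rotation":[0,0,0]},{"delta_pos":[0.4,-4,0],"rotation":[0,0,0]},{"delta_pos":[0.4,-4,0],"rotation":[0,0,0]},{"delta_pos":[0.3,-4,0],"rotation":[0,0,0]},{"delta_pos":[0.2,-3,0],"rotation":[0,0,0]},{"delta_pos":[0.1,-1.8,0],"rotation":[0,0,0]},{"delta_pos":[0,0,0],"rotation":[0,0,0]},{"delta_pos":[0,0,0],"rotation":[0,0,0]}]';  python3 go.py .523 .2097 .21
python3 - <<'E'
from h import *
import pickle
w=cam("wrist"); pickle.dump(w,open("w4.pkl","wb")); cv2.imwrite("pics/w4.png",w["im"])
t=cam("scene"); pickle.dump(t,open("s4.pkl","wb")); crop(t,310,100,470,290,3,"pics/s4.png")
E
```

```text
time_s: 5.4
eef_pos: [0.5223, 0.2085, 0.2076]
eef_rot: [0.0, 0.988, 0.156, -0.001]
wrist_force: [0.2, -0.2, -4.9]
opening: 0.308
t 5.4 pos [0.5223 0.2085 0.2076] delta cm [ 0.1  -0.09 -0.24] F [ 0.2 -0.2 -4.9] tilt axis z [-0.0027 -0.001  -1.    ] q [ 0.17  0.18  1.66 -0.    1.31  1.43]
```

View pics/w4.png

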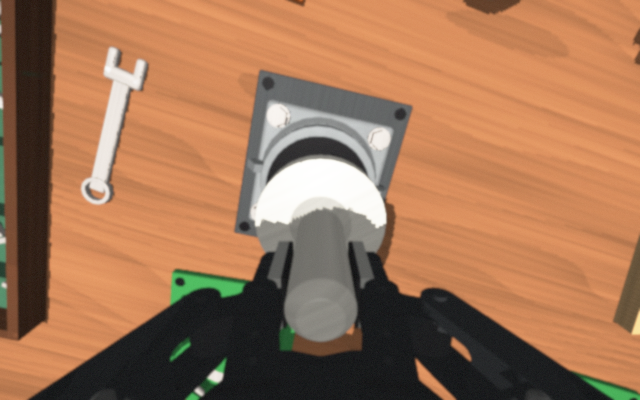

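View pics/s4.png

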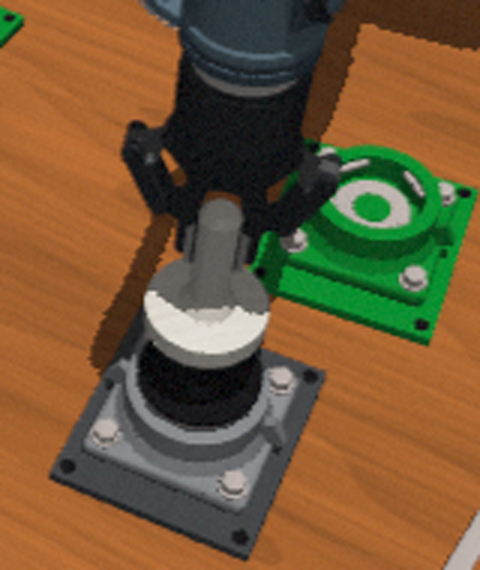

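```bash
python3 - <<'E'
from h import *
import pickle
b=pickle.load(open("w4.pkl","rb"));o=get_obs()
I=b["im"].astype(int)
top=[]
for u in range(276,364,3):
    col=I[125:180,u].max(1); bl=np.where(col<70)[0]
    if len(bl) and bl[0]>0: top.append((u,125+bl[0]-.5))
print(top[::6])
for z in(.074,.079,.084): print(z,circ(b,top,z,.046),circ(b,top,z))
crop(b,235,100,405,200,4,"pics/w4c.png")
E
```

```text
[(276, np.float64(158.5)), (294, np.float64(143.5)), (312, np.float64(137.5)), (330, np.float64(138.5)), (348, np.float64(147.5))]
0.074 (array([0.5208, 0.2114, 0.04  ]), 0.0003) (array([0.5221, 0.2117, 0.0449]), 0.0002)
0.079 (array([0.5212, 0.2115, 0.04  ]), 0.0004) (array([0.5233, 0.2121, 0.044 ]), 0.0002)
0.084 (array([0.5216, 0.2117, 0.04  ]), 0.0005) (array([0.5246, 0.2124, 0.0432]), 0.0002)
```

View pics/w4c.png

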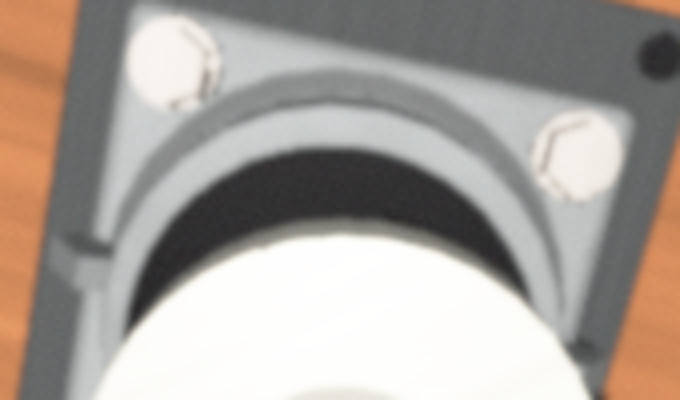

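```bash
python3 -m inch '[{"delta_pos":[0.1,-0.2,1],"rotation":[0,0,0]},{"delta_pos":[0,0,1.5],"rotation":[0,0,0]},{"delta_pos":[0,0,1.2],"rotation":[0,0,0]},{"delta_pos":[0,0,0.7],"rotation":[0,0,0]},{"delta_pos":[0,0,0.3],"rotation":[0,0,0]},{"delta_pos":[0,0,0],"rotation":[0,0,0]},{"delta_pos":[0,0,0],"rotation":[0,0,0]}]';  python3 go.py .522 .2107 .1487
python3 - <<'E'
from h import *
import pickle
w=cam("wrist"); cv2.imwrite("pics/w5.png",w["im"])
t=cam("scene"); crop(t,310,130,470,290,4,"pics/s5.png")
E
```

```text
time_s: 6.2
eef_pos: [0.524, 0.2108, 0.1627]
eef_rot: [-0.0, 0.988, 0.155, 0.0]
wrist_force: [0.4, -0.7, -3.7]
opening: 0.312
t 6.2 pos [0.524  0.2108 0.1627] delta cm [-0.19 -0.05  1.4 ] F [ 0.4 -0.7 -3.7] tilt axis z [ 8.e-04  1.e-04 -1.e+00] q [ 0.17  0.23  1.7  -0.    1.22  1.43]
```

View pics/w5.png

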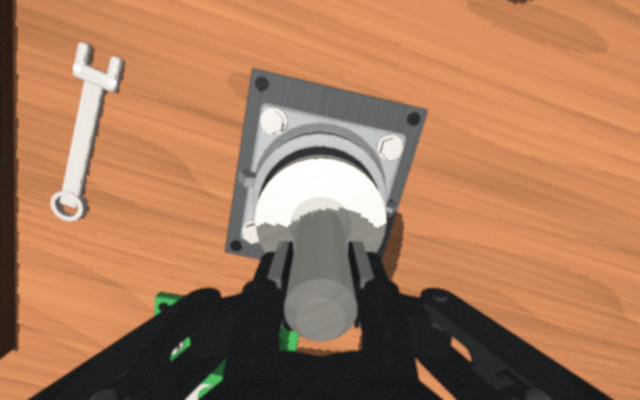

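View pics/s5.png

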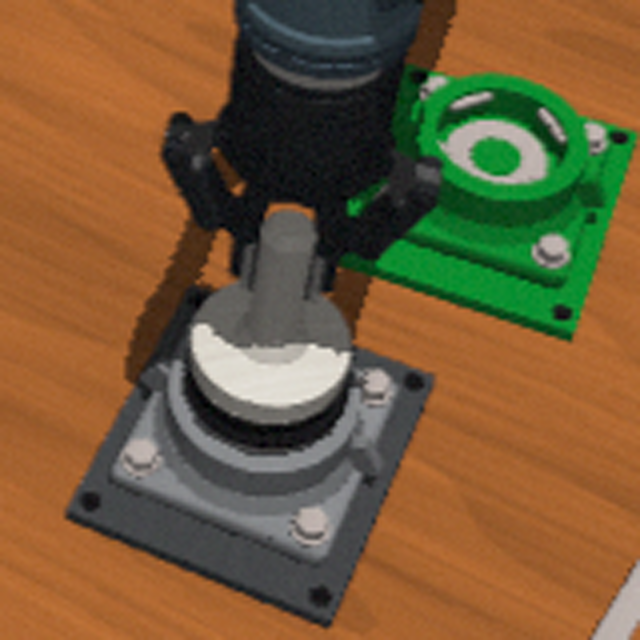

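```bash
python3 -m inch '[{"delta_pos":[-0.2,0,0.4],"rotation":[0,0,0]},{"delta_pos":[0,0,0.4],"rotation":[0,0,0]},{"delta_pos":[0,0,0.3],"rotation":[0,0,0]},{"delta_pos":[0,0,0],"rotation":[0,0,0]},{"delta_pos":[0,0,0],"rotation":[0,0,0]}]';  python3 go.py .522 .2107 .1487
python3 -m inch '[{"delta_pos":[0,0,0.2],"rotation":[0,0,0]},{"delta_pos":[0,0,0.1],"rotation":[0,0,0]},{"delta_pos":[0,0,0],"rotation":[0,0,0]},{"delta_pos":[0,0,0],"rotation":[0,0,0]}]';  python3 go.py .522 .2107 .1387
```

```text
time_s: 6.8
eef_pos: [0.5216, 0.2101, 0.1511]
eef_rot: [-0.0, 0.988, 0.155, -0.0]
wrist_force: [0.7, -0.3, -4.1]
opening: 0.313
t 6.8 pos [0.5216 0.2101 0.1511] delta cm [ 0.05 -0.04  0.24] F [ 0.7 -0.3 -4.1] tilt axis z [-3.e-04 -0.e+00 -1.e+00] q [0.17 0.24 1.71 0.   1.19 1.43]
time_s: 7.2
eef_pos: [0.5218, 0.2102, 0.1484]
eef_rot: [0.0, 0.988, 0.155, 0.0]
wrist_force: [0.2, -0.2, -3.7]
opening: 0.316
t 7.2 pos [0.5218 0.2102 0.1484] delta cm [ 0.03 -0.04  0.97] F [ 0.2 -0.2 -3.7] tilt axis z [ 3.e-04  0.e+00 -1.e+00] q [ 0.17  0.24  1.71 -0.    1.19  1.43]
```

```bash
python3 -m inch '[{"delta_pos":[0,0,0.1],"rotation":[0,0,0]},{"delta_pos":[0,0,0.1],"rotation":[0,0,0]},{"delta_pos":[0,0,0],"rotation":[0,0,0]}]';  python3 -m inch '[{"delta_pos":[0,0,0.1],"rotation":[0,0,0]},{"delta_pos":[0,0,0.1],"rotation":[0,0,0]},{"delta_pos":[0,0,0],"rotation":[0,0,0]}]'; python3 go.py .522 .2107 .1387
```

```text
time_s: 7.5
eef_pos: [0.5223, 0.2103, 0.1474]
eef_rot: [-0.0, 0.988, 0.155, 0.001]
wrist_force: [-2.2, 0.2, 5.2]
opening: 0.313
time_s: 7.8
eef_pos: [0.5225, 0.2103, 0.1459]
eef_rot: [0.0, 0.988, 0.155, 0.001]
wrist_force: [-2.5, -0.5, 7.9]
opening: 0.315
t 7.8 pos [0.5225 0.2103 0.1459] delta cm [-0.04 -0.05  0.72] F [-2.5 -0.5  7.9] tilt axis z [ 2.2e-03  3.0e-04 -1.0e+00] q [ 0.17  0.24  1.71 -0.    1.18  1.43]
```

```bash
python3 -m inch '[{"delta_pos":[0,0,0.1],"rotation":[0,0,0]},{"delta_pos":[0,0,0.1],"rotation":[0,0,0]},{"delta_pos":[0,0,0],"rotation":[0,0,0]}]';  python3 -m inch '[{"delta_pos":[0,0,0.1],"rotation":[0,0,0]},{"delta_pos":[0,0,0.1],"rotation":[0,0,0]},{"delta_pos":[0,0,0],"rotation":[0,0,0]}]'; python3 go.py .522 .2107 .1387
```

```text
time_s: 8.1
eef_pos: [0.5217, 0.2101, 0.1422]
eef_rot: [0.0, 0.988, 0.155, 0.0]
wrist_force: [-0.2, -0.8, -4.5]
opening: 0.311
time_s: 8.4
eef_pos: [0.5211, 0.2101, 0.1394]
eef_rot: [0.0, 0.988, 0.155, -0.001]
wrist_force: [0.5, 0.1, -4.1]
opening: 0.315
t 8.4 pos [0.5211 0.2101 0.1394] delta cm [ 0.1  -0.03  0.07] F [ 0.5  0.1 -4.1] tilt axis z [-1.5e-03 -2.0e-04 -1.0e+00] q [0.17 0.25 1.72 0.   1.17 1.43]
```

It has clicked. The force fell back to only the tool's weight (-4 N). I go gently on to a firm contact at home.

```bash
python3 -m inch '[{"delta_pos":[0,0,0.1],"rotation":[0,0,0]},{"delta_pos":[0,0,0],"rotation":[0,0,0]}]';  python3 -m inch '[{"delta_pos":[0,0,0.1],"rotation":[0,0,0]},{"delta_pos":[0,0,0],"rotation":[0,0,0]}]'; python3 go.py .522 .2107 .1387
```

```text
time_s: 8.6
eef_pos: [0.5215, 0.2101, 0.1389]
eef_rot: [-0.0, 0.988, 0.155, -0.0]
wrist_force: [-0.7, 0.9, -4.2]
opening: 0.312
time_s: 8.8
eef_pos: [0.5217, 0.2102, 0.1388]
eef_rot: [-0.0, 0.988, 0.155, 0.0]
wrist_force: [-2.0, -0.2, 0.8]
opening: 0.313
t 8.8 pos [0.5217 0.2102 0.1388] delta cm [ 0.04 -0.04  0.01] F [-2.  -0.2  0.8] tilt axis z [ 1.e-04  0.e+00 -1.e+00] q [0.17 0.25 1.72 0.   1.17 1.43]
```

Contact at TCP 0.1388 is the expected home height. One more 1 mm step confirms it is solid, then I lift.

```bash
python3 -m inch '[{"delta_pos":[0,0,0.1],"rotation":[0,0,0]},{"delta_pos":[0,0,0],"rotation":[0,0,0]}]';  python3 go.py .522 .2107 .1387;  python3 -m inch '[{"delta_pos":[0,0,-0.4],"rotation":[0,0,0]},{"delta_pos":[0,0,-1],"rotation":[0,0,0]},{"delta_pos":[0,0,-2],"rotation":[0,0,0]},{"delta_pos":[0,0,-2.5],"rotation":[0,0,0]},{"delta_pos":[0,0,-2],"rotation":[0,0,0]},{"delta_pos":[0,0,0],"rotation":[0,0,0]},{"delta_pos":[0,0,0],"rotation":[0,0,0]}]';python3 go.py .530 -.251 .21
python3 - <<'E'
from h import *
import pickle
w=cam("wrist"); crop(w,220,60,430,220,3.7,"pics/w6.png")
t=cam("scene"); crop(t,310,130,470,290,3.7,"pics/s6.png")
E
```

```text
time_s: 9.0
eef_pos: [0.5219, 0.2102, 0.1388]
eef_rot: [0.0, 0.988, 0.155, 0.0]
wrist_force: [-6.0, -2.0, 7.4]
opening: 0.317
t 9.0 pos [0.5219 0.2102 0.1388] delta cm [ 0.03 -0.04  0.01] F [-6.  -2.   7.4] tilt axis z [ 6.e-04 -0.e+00 -1.e+00] q [ 0.17  0.25  1.72 -0.    1.17  1.43]
time_s: 9.7
eef_pos: [0.5218, 0.2101, 0.2162]
eef_rot: [-0.0, 0.988, 0.155, 0.0]
wrist_force: [0.1, -0.8, -5.6]
opening: 0.313
t 9.7 pos [0.5218 0.2101 0.2162] delta cm [-13.36  44.14   0.62] F [ 0.1 -0.8 -5.6] tilt axis z [ 7.e-04  1.e-04 -1.e+00] q [ 0.17  0.17  1.66 -0.    1.32  1.43]
```

View pics/w6.png

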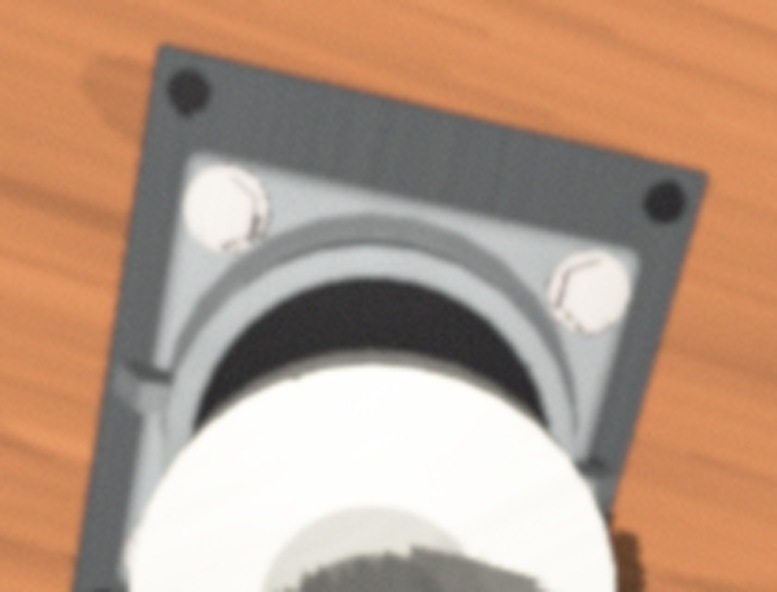

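View pics/s6.png

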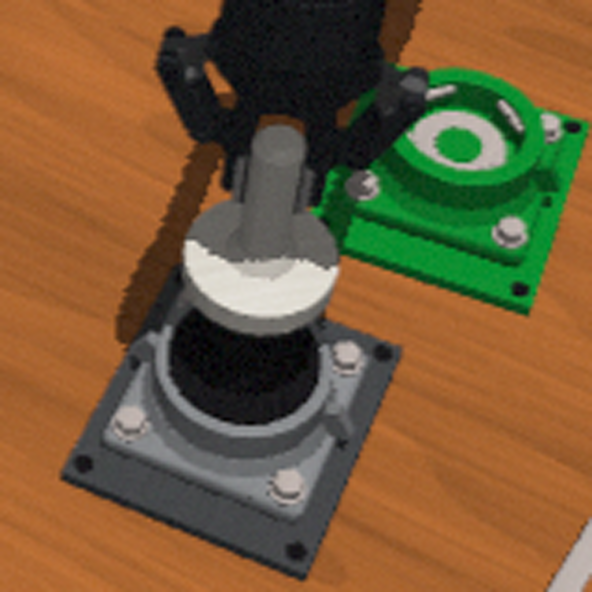

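```bash
python3 -m inch '[{"delta_pos":[-0.6,2,0],"rotation":[0,0,0]},{"delta_pos":[-1,3.5,0],"rotation":[0,0,0]},{"delta_pos":[-1.2,4,0],"rotation":[0,0,0]},{"delta_pos":[-1.2,4,0],"rotation":[0,0,0]},{"delta_pos":[-1.2,4,0],"rotation":[0,0,0]},{"delta_pos":[-1.2,4,0],"rotation":[0,0,0]},{"delta_pos":[-1.2,4,0],"rotation":[0,0,0]},{"delta_pos":[-1,3,0],"rotation":[0,0,0]},{"delta_pos":[-0.6,2,0],"rotation":[0,0,0]},{"delta_pos":[0,0,0],"rotation":[0,0,0]}]';python3 -m inch '[{"delta_pos":[0,0,0],"rotation":[0,0,0]}]';python3 go.py .530 -.251 .21
python3 - <<'E'
from h import *
import pickle
w=cam("wrist"); pickle.dump(w,open("w7.pkl","wb")); cv2.imwrite("pics/w7.png",w["im"])
s=cam("scene"); crop(s,310,180,430,290,5,"pics/s7.png")
t=cam("top"); crop(t,240,160,320,250,6,"pics/t7.png")
E
```

```text
time_s: 10.8
eef_pos: [0.5269, -0.111, 0.2147]
eef_rot: [-0.0, 0.988, 0.153, -0.001]
wrist_force: [0.1, 0.0, -3.9]
opening: 0.309
time_s: 10.9
eef_pos: [0.5269, -0.1083, 0.2149]
eef_rot: [-0.001, 0.988, 0.155, -0.001]
wrist_force: [-0.9, 0.7, -4.1]
opening: 0.315
t 10.9 pos [ 0.5269 -0.1083  0.2149] delta cm [-4.07 13.68  0.46] F [-0.9  0.7 -4.1] tilt axis z [-0.0023  0.0016 -1.    ] q [-0.42  0.12  1.72  0.    1.31  0.84]
```

View pics/w7.png

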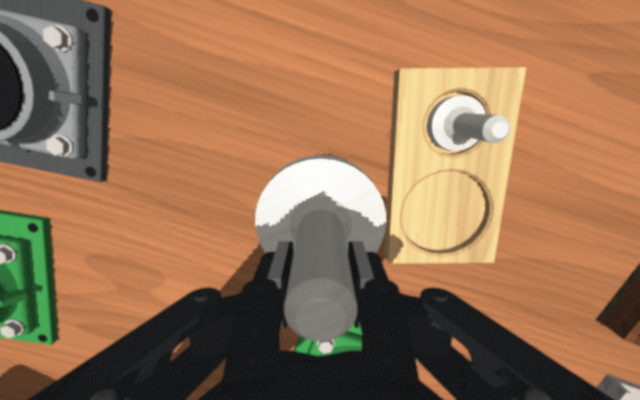

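View pics/s7.png

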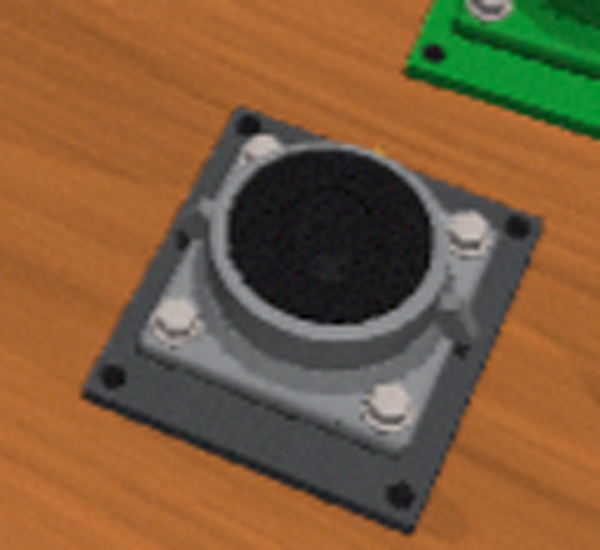

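View pics/t7.png

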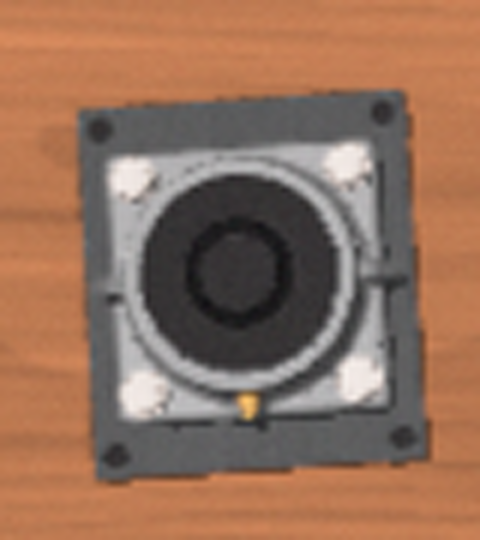

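The cover now sits flush with an even grey ring around it, at scene crop centre (332,235) and top crop centre (240,272). Next I refine the pocket, at w7 (446,211).

```bash
python3 - <<'E'
from h import *
import pickle
w=pickle.load(open("w7.pkl","rb")); crop(w,380,155,510,270,5,"pics/pc.png")
E
```

```text
(no output)
```

View pics/pc.png

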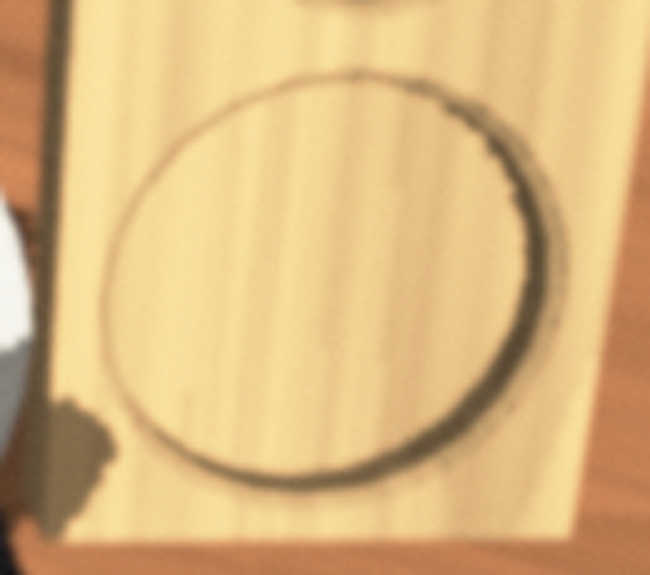

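```bash
python3 - <<'E'
from h import *
import pickle
w=pickle.load(open("w7.pkl","rb"));o=get_obs()
p=[(380+x/5,155+y/5) for x,y in [(102,310),(112,235),(150,170),(200,125),(270,85),(350,72),(430,82),(505,120),(548,175),(567,250),(550,320),(120,385),(160,435),(210,470),(290,490)]]
for z in(.020,.026,.032): print(z,circ(w,p,z,.049),circ(w,p,z))
m=np.zeros((400,640),np.uint8);m[150:215,245:395]=(w["im"][150:215,245:395].min(2)>185)
cs,_=cv2.findContours(m,cv2.RETR_EXTERNAL,cv2.CHAIN_APPROX_NONE);k=max(cs,key=cv2.contourArea)
top=[q for q in cv2.convexHull(k)[:,0] if q[1]<205 and q[0]<384]
print(circ(w,top,o["eef_pos"][2]-.0517,.043)[0][:2]-o["eef_pos"][:2])
E
```

```text
0.02 (array([ 0.5279, -0.2542,  0.04  ]), 0.002) (array([ 0.5278, -0.2557,  0.0508]), 0.0008)
0.026 (array([ 0.529 , -0.2521,  0.04  ]), 0.0012) (array([ 0.529 , -0.2527,  0.0499]), 0.0008)
0.032 (array([ 0.5302, -0.2496,  0.04  ]), 0.0008) (array([ 0.5302, -0.2496,  0.049 ]), 0.0008)
[-0.00237678 -0.00086432]
```

```bash
python3 -m inch '[{"delta_pos":[-0.6,2,0],"rotation":[0,0,0]},{"delta_pos":[-1,3.3,0],"rotation":[0,0,0]},{"delta_pos":[-1,3.5,0],"rotation":[0,0,0]},{"delta_pos":[-0.9,3,0],"rotation":[0,0,0]},{"delta_pos":[-0.6,2,0],"rotation":[0,0,0]},{"delta_pos":[0,0,0],"rotation":[0,0,0]},{"delta_pos":[0,0,0],"rotation":[0,0,0]},{"delta_pos":[0,0,0],"rotation":[0,0,0]}]';python3 go.py .530 -.252 .12
```

```text
time_s: 11.85
eef_pos: [0.5311, -0.2508, 0.216]
eef_rot: [-0.001, 0.988, 0.156, -0.0]
wrist_force: [0.2, 0.3, -4.4]
opening: 0.311
t 11.85 pos [ 0.5311 -0.2508  0.216 ] delta cm [-0.13  0.09  9.6 ] F [ 0.2  0.3 -4.4] tilt axis z [-5.e-04  1.e-03 -1.e+00] q [-0.64  0.22  1.59  0.    1.33  0.61]
```

```bash
python3 -m inch '[{"delta_pos":[-0.1,0.1,1.5],"rotation":[0,0,0]},{"delta_pos":[0,0,2.5],"rotation":[0,0,0]},{"delta_pos":[0,0,3],"rotation":[0,0,0]},{"delta_pos":[0,0,2],"rotation":[0,0,0]},{"delta_pos":[0,0,1.2],"rotation":[0,0,0]},{"delta_pos":[0,0,0.3],"rotation":[0,0,0]},{"delta_pos":[0,0,0],"rotation":[0,0,0]},{"delta_pos":[0,0,0],"rotation":[0,0,0]},{"delta_pos":[0,0,0],"rotation":[0,0,0]}]';python3 go.py .530 -.252 .0817
python3 - <<'E'
from h import *
import pickle
w=cam("wrist"); pickle.dump(w,open("w8.pkl","wb")); cv2.imwrite("pics/w8.png",w["im"])
s=cam("scene"); crop(s,150,80,280,230,4,"pics/s8.png")
t=cam("top"); crop(t,395,140,480,240,6,"pics/t8.png")
E
```

```text
time_s: 12.75
eef_pos: [0.5312, -0.2541, 0.1127]
eef_rot: [0.001, 0.988, 0.155, 0.001]
wrist_force: [-0.5, 0.4, -4.0]
opening: 0.314
t 12.75 pos [ 0.5312 -0.2541  0.1127] delta cm [-0.05 -0.24  3.1 ] F [-0.5  0.4 -4. ] tilt axis z [ 0.002  -0.0015 -1.    ] q [-0.65  0.34  1.67  0.    1.13  0.61]
```

View pics/w8.png

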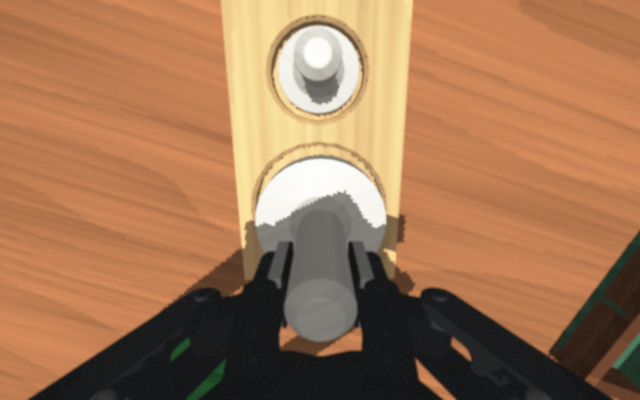

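View pics/s8.png

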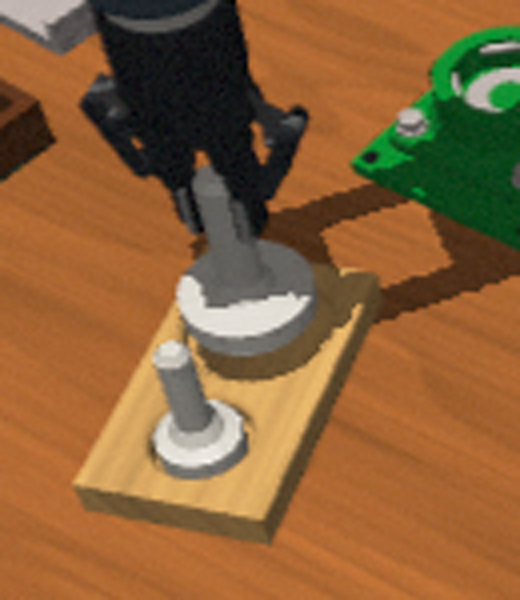

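View pics/t8.png

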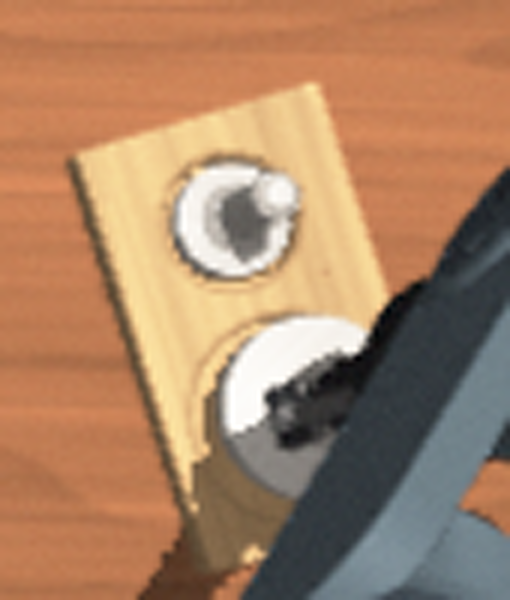

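```bash
python3 - <<'E'
from h import *
import pickle
w=pickle.load(open("w8.pkl","rb")); crop(w,230,130,410,250,4.4,"pics/pd.png")
E
```

```text
(no output)
```

View pics/pd.png

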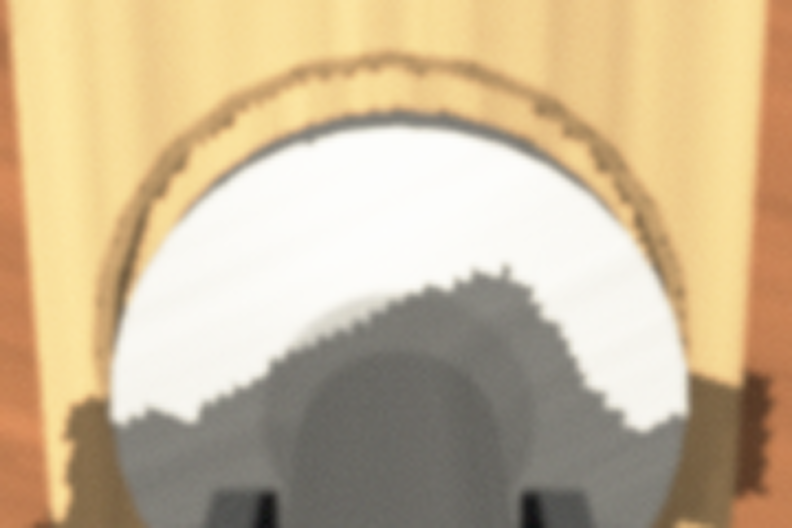

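```bash
python3 - <<'E'
from h import *
import pickle
w=pickle.load(open("w8.pkl","rb"));o=get_obs();k=4.4
p=[(230+x/k,130+y/k) for x,y in [(97,350),(102,270),(135,190),(185,130),(250,82),(320,58),(395,50),(470,60),(540,90),(605,140),(650,200),(680,265),(690,340)]]
f=[(230+x/k,130+y/k) for x,y in [(110,380),(130,300),(175,225),(240,163),(320,130),(400,122),(480,133),(560,167),(630,230),(670,300),(688,380)]]
for z in(.023,.026,.029): print(z,circ(w,p,z,.049),circ(w,p,z))
F=circ(w,f,o["eef_pos"][2]-.0517,.043);print(F,circ(w,f,o["eef_pos"][2]-.0517), F[0][:2]-o["eef_pos"][:2])
d=circ(w,p,.026,.049)[0][:2]-F[0][:2]; print("need tool-frame cm",100*Rq(o["eef_rot"]).T@np.r_[d,0])
print(o["eef_pos"])
E
```

```text
0.023 (array([ 0.5299, -0.2529,  0.04  ]), 0.0015) (array([ 0.5268, -0.2541,  0.0518]), 0.0002)
0.026 (array([ 0.5301, -0.2528,  0.04  ]), 0.0011) (array([ 0.5277, -0.2538,  0.0511]), 0.0002)
0.029 (array([ 0.5303, -0.2528,  0.04  ]), 0.0008) (array([ 0.5287, -0.2535,  0.0504]), 0.0002)
(array([ 0.5301, -0.2543,  0.04  ]), 0.0002) (array([ 0.5303, -0.2543,  0.0428]), 0.0002) [-0.00066768 -0.00044557]
need tool-frame cm [ 4.60065550e-02 -1.42770376e-01 -1.29274171e-04]
[ 0.53076768 -0.25385443  0.11211626]
```

```bash
python3 -m inch '[{"delta_pos":[0,-0.1,0.5],"rotation":[0,0,0]},{"delta_pos":[0,0,0.7],"rotation":[0,0,0]},{"delta_pos":[0,0,0.6],"rotation":[0,0,0]},{"delta_pos":[0,0,0.4],"rotation":[0,0,0]},{"delta_pos":[0,0,0.2],"rotation":[0,0,0]},{"delta_pos":[0,0,0],"rotation":[0,0,0]},{"delta_pos":[0,0,0],"rotation":[0,0,0]}]';python3 go.py .530 -.252 .0817
```

```text
time_s: 13.6
eef_pos: [0.5302, -0.2527, 0.0874]
eef_rot: [0.0, 0.988, 0.155, 0.0]
wrist_force: [0.4, 0.0, -5.2]
opening: 0.315
t 13.6 pos [ 0.5302 -0.2527  0.0874] delta cm [ 0.   -0.07  0.57] F [ 0.4  0.  -5.2] tilt axis z [ 2.e-04 -2.e-04 -1.e+00] q [-0.65  0.37  1.68 -0.    1.09  0.61]
```

Well inside the pocket and free of it. I set it down.

```bash
python3 -m inch '[{"delta_pos":[0,0,0.2],"rotation":[0,0,0]},{"delta_pos":[0,0,0.2],"rotation":[0,0,0]},{"delta_pos":[0,0,0.1],"rotation":[0,0,0]},{"delta_pos":[0,0,0],"rotation":[0,0,0]},{"delta_pos":[0,0,0],"rotation":[0,0,0]}]';python3 -m inch '[{"delta_pos":[0,0,0.1],"rotation":[0,0,0]},{"delta_pos":[0,0,0],"rotation":[0,0,0]}]'; python3 go.py .530 -.252 .0817
```

```text
time_s: 14.1
eef_pos: [0.5301, -0.2526, 0.0823]
eef_rot: [-0.0, 0.988, 0.155, 0.0]
wrist_force: [0.6, -0.3, -3.9]
opening: 0.315
time_s: 14.3
eef_pos: [0.5303, -0.2527, 0.0818]
eef_rot: [0.0, 0.988, 0.155, 0.0]
wrist_force: [-1.2, 0.5, -1.4]
opening: 0.315
t 14.3 pos [ 0.5303 -0.2527  0.0818] delta cm [-0.   -0.08  0.01] F [-1.2  0.5 -1.4] tilt axis z [ 4.e-04 -3.e-04 -1.e+00] q [-0.65  0.38  1.68 -0.    1.08  0.61]
```

```bash
python3 -m inch '[{"delta_pos":[0,0,0],"rotation":[0,0,0]},{"delta_pos":[0,0,0],"rotation":[0,0,0]},{"delta_pos":[0,0,0],"rotation":[0,0,0]},{"delta_pos":[0,0,0],"rotation":[0,0,0]}]' 6;python3 go.py .530 -.252 .0817; python3 -m inch '[{"delta_pos":[0,0,-0.5],"rotation":[0,0,0]},{"delta_pos":[0,0,-2],"rotation":[0,0,0]},{"delta_pos":[0,0,-3],"rotation":[0,0,0]},{"delta_pos":[0,0,-3],"rotation":[0,0,0]},{"delta_pos":[0,0,-3],"rotation":[0,0,0]},{"delta_pos":[0,0,-3],"rotation":[0,0,0]},{"delta_pos":[0,0,0],"rotation":[0,0,0]},{"delta_pos":[0,0,0],"rotation":[0,0,0]}]'; python3 go.py .530 -.252 .0817
python3 - <<'E'
from h import *
import pickle
w=cam("wrist"); pickle.dump(w,open("w9.pkl","wb")); cv2.imwrite("pics/w9.png",w["im"])
s=cam("scene"); cv2.imwrite("pics/s9.png",s["im"])
E
```

```text
time_s: 14.7
eef_pos: [0.5303, -0.2528, 0.0816]
eef_rot: [0.0, 0.988, 0.155, 0.0]
wrist_force: [0.6, 0.1, -0.7]
opening: 0.703
t 14.7 pos [ 0.5303 -0.2528  0.0816] delta cm [-0.   -0.08 -0.01] F [ 0.6  0.1 -0.7] tilt axis z [ 6.e-04 -4.e-04 -1.e+00] q [-0.65  0.38  1.68 -0.    1.08  0.61]
time_s: 15.5
eef_pos: [0.5304, -0.2528, 0.2273]
eef_rot: [0.001, 0.988, 0.155, 0.001]
wrist_force: [0.5, -0.0, -0.5]
opening: 0.703
t 15.5 pos [ 0.5304 -0.2528  0.2273] delta cm [-0.03 -0.12 14.56] F [ 0.5 -0.  -0.5] tilt axis z [ 0.0017 -0.0013 -1.    ] q [-0.65  0.21  1.58 -0.    1.35  0.61]
```

View pics/w9.png

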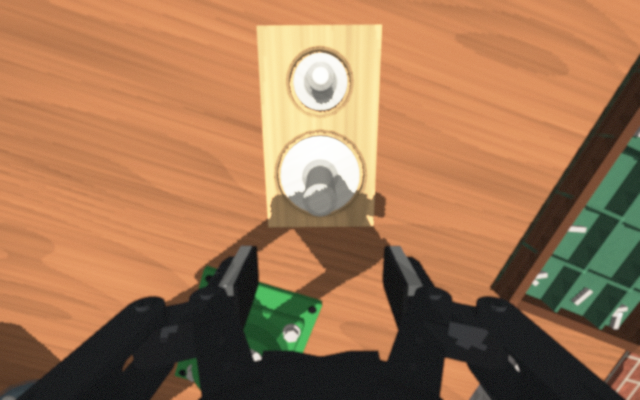

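View pics/s9.png

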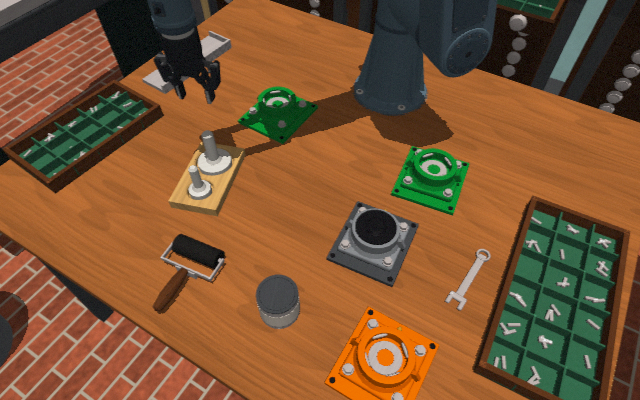

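The large tool stands in its pocket at wrist (320,172). The cover is flush at scene (376,229), and nothing else has moved. I make one last height check of the cover, then hand in.

```bash
python3 - <<'E'
from h import *
t=cam("top");s=cam("scene");C=[]
for c,(x0,y0,x1,y1) in((t,(258,182,305,230)),(s,(345,200,415,250))):
    m=(c["im"][y0:y1,x0:x1].max(2)<62).astype(np.uint8)
    k=max(cv2.findContours(m,cv2.RETR_EXTERNAL,cv2.CHAIN_APPROX_NONE)[0],key=cv2.contourArea)
    e=cv2.fitEllipse(cv2.convexHull(k));C.append((e[0][0]+x0,e[0][1]+y0));print(e)
print(tri(t,C[0],s,C[1]))
from bench import hand_in
print(hand_in())
E
```

```text
((21.395000457763672, 22.927490234375), (31.5626220703125, 31.849777221679688), 60.742252349853516)
((30.546161651611328, 26.824661254882812), (34.40009689331055, 40.790645599365234), 100.71466064453125)
(array([0.52179361, 0.21106148, 0.06475223]), [np.float64(0.0006985165624217745), np.float64(0.0006985165624217222)])
the job is handed in; nothing more can be done
None
```

The cover is pressed home and the large seating tool is standing released in its large pocket. I handed the job in at about 15.6 s, and no verdict came back.

- **Pressing:** I held the large tool by its stem, upright on the cover, and pressed straight down. The net push reached about 12 N. The force then fell away at the click, and the cover stopped solid with the tool at the height expected for home. Going 1 mm further did not move it.
- **Cover:** Afterwards the top and scene views showed an even ring of housing all round it.
- **Tool:** I lowered it into the pocket to light contact with the floor and let go. It is upright in the last pictures, with the gripper clear and about 0 N on the wrist.
- **Other things:** In the last pictures the small tool, tin, roller and wrench look unmoved.

**Where checks disagreed:**
- Two-camera heights of the cover came out low both times: 71 mm before pressing against about 79 mm expected, and 65 mm after against 69 mm. This is an offset in the method. The drop reads about 6 mm, less than the roughly 10 mm the arm travelled. I trusted the contact height and the even ring.
- The pocket's rim measured about 5 mm high from the wrist views.
- The top view put the pocket's centre about 6 mm from where the wrist views did. I used the wrist views, and the tool went in without touching.

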